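# Pump the lathe's hand oiler until its indicator pin is out

### The arm

A 6-joint arm with a two-finger parallel gripper is mounted at the origin on the work surface. World frame = base frame: x ahead of the robot, y to its left, z up, the work surface at z = 0. Lengths are in m, angles in rad, forces in N, time in s.
With the tool pointing down it reaches from about 0.3 to 0.825 m from the base axis. Payload 5.4 kg.
Tool frame: the origin (TCP) lies midway between the tips of the shut fingers; the grasp point (between the pads) lies 19 mm behind it; z points along the fingers, y is the direction in which the jaws open and shut (so a half turn about z gives the same grasp; the last joint's range is limited). The gripper opens to 92 mm and grips with 3 to 60 N. Pads are 20 mm wide; open, the fingers measure 128 mm over their backs; the gripper's body (75 mm by 189 mm) begins 69 mm behind the grasp point.
Start: joints at [-1.493, 0.158, 1.597, -0, 1.386, -0.21], TCP at [0.163, -0.551, 0.215] pointing down, gripper open.
Joint ranges: [-2.91, 2.91], [-0.94, 2.29], [0.18, 2.7], [-1.29, 4.43], [0.17, 2.64], [-3, 3]. Speed limits (rad/s): [2.57, 2.57, 3.14, 3.14, 3.14, 3.14].

### API

Orientations are given as a 3x3 rotation matrix whose columns are the frame's x, y, z axes.
In Python, from bench import ctrl, snapshot, get_calibration, find_in gives the robot as it stands.
- The arm moves only by the tool send_rows, never from a script. Its argument "plan" is one flat list of numbers, 7 for each row, row after row: the shift along the world's x, y, z in cm, then the turn, a rotation vector about the world's x, y, z in degrees, then the opening, from 0 (shut) to 1 (fully open). In form: [dx, dy, dz, ax, ay, az, fingers, dx, dy, dz, ax, ay, az, fingers, ...]. A call has 1 to 12 rows; each row is the pose to reach, as a shift and turn from the pose commanded when the call began; what a row does not reach only later rows make up. A row lasts 1/8 s, in which the tool goes at most 62.5 mm and 10.7 degrees, less where a joint would pass 70% of its speed; a pose out of reach is approached as far as the arm can. A call with a gripper value outside its range is refused whole. The fingers move at their own pace and stop on an object; "newtons" is the grip in N (left out, the last holds). Time passes only in rows, so rows that repeat a pose let the fingers close. It gives the time, the measured TCP pose, the force and the opening at its end, in the units of the state.
- ctrl.sense(): the state, without advancing time (a new reading comes with each control period).
- snapshot(name): name is "scene" or "top" or "wrist"; returns (picture, depth): 384x512x3 uint8, blue, green, red; 384x512 float32, m along the optical axis (not along the pixel's ray), 0 where there is no reading.
- get_calibration(name): a dict with "fx", "fy", "cx", "cy" (pixels), "dist" ([k1, k2, p1, p2, k3] as OpenCV has them; the pictures are not rectified), "rvec" (rotation vector, rad) and "tvec" (3), from world to camera coordinates, as OpenCV has them; the wrist camera has in their place "mount" (4x4, takes a point from camera to tool coordinates, whose origin is the TCP and whose axes are the flange's). Camera axes: x right, y down, z forward; pixel columns grow to the right and rows downward; lengths in m; the calibration is good to about 2 mm. A picture is of the moment at which its call begins: read the wrist's pose just before it. get_calibration takes no time and is no camera call.
- ctrl.job_done(): hands the job in, once; it reports no verdict.
Trained networks look in the newest picture that a camera, given by its name, has taken for a name from the list of things; names that differ only in an ending like _2 or _b are one class to them, and where a whole thing is asked for, a point or a joint stands for the part that bears it (a point fixed in the world has none). Each returns a list of dicts, best first, with "conf" (0 to 1); they miss things now and then, are a little off and sometimes report something else, mostly with a low value. They report only what shows in the picture. A call takes as long as a camera call.
- find_in(thing, camera): "extent" ([centre column, centre row, width, height] in pixels, round what is visible of it).
The state is a dict: "time_s": time; "joint_positions": joint angles; "qvel": joint speeds; "joint_torque": joint torques, N m; "ee_pos": TCP position; "orientation": TCP orientation; "wrist_force": force on the tool from outside, world axes, zero at the start; "wrist_torque": the same for the moment, N m; "finger_gap": finger opening in m.
Only numpy, scipy, OpenCV 4.12 (cv2) and the standard library are available. Lean on these libraries where they do the work, as an engineer would, in place of code of your own. Each camera call takes 0.05 s, during which the arm holds its last target. There are 200 camera calls.

### The job

Charge the spinning lathe's oil line: pump the black spring knob of the green hand oiler, pressing it right down with the fingertips and letting it come right back up, again and again, until the red indicator pin on the metering block stands fully out with the white of its foot showing. Only push on the knob, never pull it up, keep off the pin, and leave the oil bottle, mouthpiece, ferrule and burnisher where they lie. Finish with the knob back up and the hand clear.

Things in the scene. Friction and masses are not known exactly. Their poses are not given: they have to be found in the camera images.
- pump: Hand oiler, fixed; origin on the bench under the knob's axis, z up. Steel base plate 130 (x) by 250 (y) by 10 mm, centred at y = -55 mm. About the origin: green barrel, diameter 104 mm, 116 mm high, steel neck to 145 mm, then the black knob on its rod. At y = -130 mm: aluminium metering block 55 by 62 mm, top at 70 mm, with a brass gland to 80 mm, from which the red pin rises.
- knob_top (a point): Centre of the flat top of the black mushroom knob (48 mm in diameter, 22 mm thick); 205 mm above the bench with the knob up; it moves with the knob.
- plunger (a joint): Depth in m to which the knob is pressed straight down: about 0 when up (it comes to rest within 2 mm of this), 0.024 at its bottom stop. A spring brings it back up by itself in about half a second; pressing takes about 4 N at the top and 15 N at the bottom. It could be pulled up some 8 mm above rest, which must not be done.
- pin (a joint): Rise in m of the red pin (14 mm thick): starts between 0 and 0.009, fully out at its stop at 0.026. Each full stroke of the knob lifts it 5 to 8 mm, at the end of the knob's way up; strokes under 16 mm do nothing, each mm beyond that lifts it about 1 mm. It stays where it got to; strokes after its stop do no harm. Red for 20 mm below its tip, white below that: 10 mm of white shows at the stop.
- pin_tip (a point): Centre of the top of the red pin: 84 mm above the bench when fully in, 110 mm when fully out.
- oil_bottle_mid (a point): Centre of a loose amber oil bottle with a red cap and paper label, upright, 56 mm in diameter, 125 mm high. Leave alone.
- mouthpiece_mid (a point): Centre of a loose brass mouthpiece blank standing on its wide rim, 34 mm in diameter at the foot, 85 mm high. Leave alone.
- ferrule_mid (a point): Centre of a loose brass ferrule (ring), 48 mm in outer diameter, 35 mm high, standing on the bench. Leave alone.
- burnisher_mid (a point): Point on a loose burnisher lying on the bench near its brass collar: light wooden handle 110 mm long, 26 mm wide, 24 mm high towards its -x, steel blade 110 mm long towards its +x. Leave alone.

How it is judged:
By the outcome, as a careful person would: the job done as asked, in the order asked, and still so for the second after the job is handed in, with the robot touching nothing.
It also fails if it takes over 45 s, if anything falls off the work surface, if the arm or the gripper's body presses on something with over 40 N, if the wrist force passes 120 N, or if a joint passes its speed limit or range.

## Working session

There is one attempt and no reset: what is moved stays moved. The work goes in short steps, Python scripts to look and compute and a tool call to move; the robot and the scene stay as the last step left them, time stands still between calls to the robot, and variables do not carry over. Pictures are saved under pics/ and viewed, about 8 in all and at most 12, crops included, and the job is handed in when it is done.

Besides the shell and the picture viewer there is one more tool, called after ">>>" by a JSON object that holds its "api" and its "payload". send_rows: Moves the arm, as the interface text tells. Its arguments: {"type":"object","properties":{"plan":{"type":"array","items":{"type":"number"}},"newtons":{"type":"number"}},"required":["plan"]}

```bash
mkdir -p pics; ls
cat > h.py <<'E'
import numpy as np, cv2
from bench import ctrl, snapshot, get_calibration, find_in
def cam(name):
    c=get_calibration(name); K=np.array([[c['fx'],0,c['cx']],[0,c['fy'],c['cy']],[0,0,1.]]); d=np.array(c['dist'],float)
    if 'mount' in c:
        s=ctrl.sense(); T=np.eye(4); T[:3,:3]=s['orientation']; T[:3,3]=s['ee_pos']; M=T@np.array(c['mount'])
    else:
        R=cv2.Rodrigues(np.array(c['rvec'],float))[0]; M=np.eye(4); M[:3,:3]=R.T; M[:3,3]=-R.T@np.array(c['tvec']).ravel()
    return K,d,M
def ray(C,u,v):
    K,d,M=C; p=cv2.undistortPoints(np.array([[[u,v]]],float),K,d)[0,0]
    return M[:3,3], M[:3,:3]@np.array([p[0],p[1],1])
def at_z(C,u,v,z):
    o,r=ray(C,u,v); return o+r*(z-o[2])/r[2]
def at_d(C,u,v,dep):
    o,r=ray(C,u,v); return o+r*dep
E
python3 - <<'E'
from h import *
np.set_printoptions(precision=3,suppress=True)
s=ctrl.sense();print(s['time_s'],s['ee_pos'],s['wrist_force'],s['finger_gap'],s['orientation'])
ims=[]
for n in ['scene','top']:
    C=cam(n);im,dep=snapshot(n);ims.append(im);print(n,C[2][:3,3])
    for t in ['knob_top','pump','pin_tip','plunger','oil_bottle_mid']:
        for f in find_in(t,n)[:1]:
            u,v,w,h=f['extent'];D=dep[int(v),int(u)]
            print(t,f['conf'],np.array(f['extent']),at_d(C,u,v,D))
    cv2.imwrite(f'pics/{n}0.png',im)
E
```

```text
pics
0.0 [ 0.163 -0.551  0.214] [ 0.078 -0.785  0.028] 0.09189690701244478 [[ 0.959  0.284 -0.   ]
 [ 0.284 -0.959  0.002]
 [ 0.    -0.002 -1.   ]]
scene [ 1.427 -0.162  0.754]
knob_top 0.71 [236.2 178.1  23.5  26.6] [0.561 0.012 0.189]
pump 0.8 [226.8 225.8  88.8 123.1] [ 0.56  -0.018  0.053]
pin_tip 0.57 [214.3 239.9   5.    3.9] [ 0.644 -0.063  0.086]
plunger 0.77 [237.8 177.1  20.   27.2] [0.56  0.016 0.191]
oil_bottle_mid 0.66 [182.2 224.8  25.4  48.7] [ 0.557 -0.126  0.078]
top [0.49  0.039 0.914]
knob_top 0.87 [267.2 186.6  21.3  23.3] [0.535 0.016 0.206]
pump 0.82 [277.1 174.8  93.3 100.8] [ 0.567 -0.011  0.12 ]
plunger 0.84 [263.9 188.2  21.5  22.6] [0.532 0.022 0.204]
oil_bottle_mid 0.58 [322.1 189.7  24.9  23.7] [ 0.53  -0.117  0.097]
```

View pics/scene0.png

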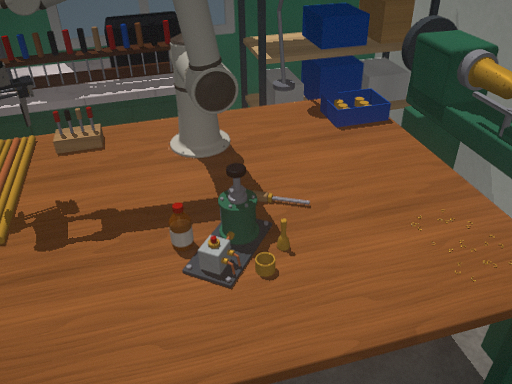

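View pics/top0.png

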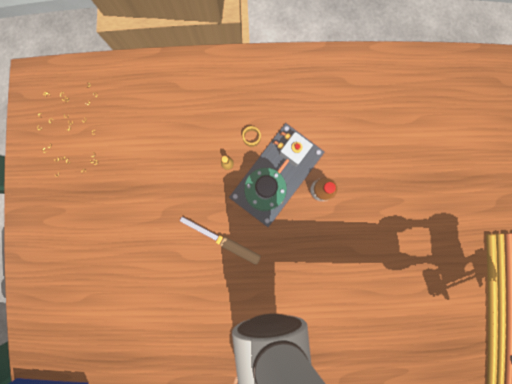

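The scene view shows the knob at (236,171) and the pin at (214,241). In the top view the knob is at (266,186), the pin at (297,147) and the bottle at (326,188). The knob comes out at about (0.535, 0.017, 0.205), and its height matches the text. I'll go above it with the fingers shut.

>>> {"api": "send_rows", "payload": {"plan": [0,0,6,0,0,0,0,3,4,9,0,0,0,0,37.2,56.8,9,0,0,0,0,37.2,56.8,9,0,0,0,0,37.2,56.8,9,0,0,0,0,37.2,56.8,9,0,0,0,0,37.2,56.8,9,0,0,0,0,37.2,56.8,9,0,0,0,0,37.2,56.8,9,0,0,0,0,37.2,56.8,9,0,0,0,0,37.2,56.8,9,0,0,0,0,37.2,56.8,9,0,0,0,0], "newtons": 20}}

```text
time_s: 2.1
ee_pos: [0.5339, 0.0152, 0.3049]
orientation: [[0.959, 0.284, 0.001], [0.284, -0.959, -0.0], [0.001, 0.001, -1.0]]
wrist_force: [-0.2, -0.3, 0.5]
finger_gap: 0.0006
```

Run:
```python
from h import *
np.set_printoptions(precision=3,suppress=True)
s=ctrl.sense();print(s['ee_pos'])
C=cam('wrist');im,dep=snapshot('wrist');print(C[2][:3,3])
for t in ['knob_top','pin_tip','pump']:
    for f in find_in(t,'wrist')[:2]:
        u,v,w,h=f['extent'];print(t,f['conf'],np.array(f['extent']),at_d(C,u,v,dep[int(v),int(u)]),at_z(C,u,v,.205))
# knob top from depth: points with z 0.195..0.215
v,u=np.mgrid[0:384,0:512]
K,d,M=C;p=cv2.undistortPoints(np.stack([u.ravel(),v.ravel()],1).astype(float)[:,None],K,d)[:,0]
P=(np.c_[p,np.ones(len(p))]*dep.ravel()[:,None])@M[:3,:3].T+M[:3,3]
m=(dep.ravel()>0)&(P[:,2]>.198)&(P[:,2]<.212)&(np.hypot(P[:,0]-.535,P[:,1]-.017)<.05)
Q=P[m];print(len(Q),Q.min(0),Q.max(0),np.median(Q,0))
cv2.imwrite('pics/w1.png',im)
```

```text
[0.534 0.015 0.305]
[0.613 0.038 0.476]
knob_top 0.46 [347.2  93.2  17.3   8.2] [ 0.64  -0.064  0.093] [ 0.632 -0.034  0.205]
pin_tip 0.61 [347.8  94.6  17.2   9.7] [ 0.638 -0.065  0.093] [ 0.631 -0.035  0.205]
pump 0.8 [287.3 120.9 199.8 178.5] [ 0.586 -0.019  0.011] [0.597 0.005 0.205]
pump 0.62 [150.9 201.9 120.1 109.9] [0.419 0.138 0.021] [0.497 0.098 0.205]
2314 [ 0.514 -0.007  0.198] [0.562 0.04  0.21 ] [0.54  0.017 0.207]
```

View pics/w1.png

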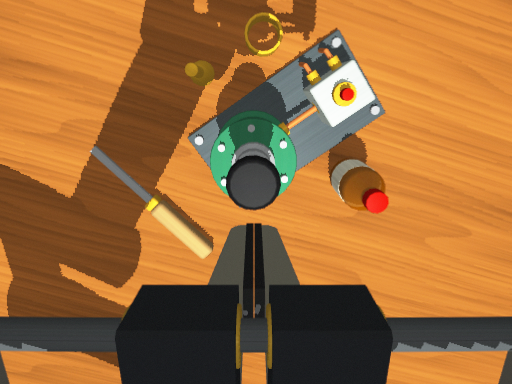

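The wrist view shows the knob at (252,182) and the pin (347,94) about 9 mm up. The bottle is at (375,200), well clear of the hand. The knob centre comes out at (0.538, 0.017), top at about 0.206. Now the first, gentle press.

>>> {"api": "send_rows", "payload": {"plan": [0.3,0.2,-5,0,0,0,0,0.3,0.2,-9,0,0,0,0,0.3,0.2,-10,0,0,0,0,0.3,0.2,-10.7,0,0,0,0,0.3,0.2,-11.4,0,0,0,0,0.3,0.2,-11.9,0,0,0,0,0.3,0.2,-12.2,0,0,0,0,0.3,0.2,-12.3,0,0,0,0,0.3,0.2,-12.3,0,0,0,0,0.3,0.2,-12.3,0,0,0,0]}}

```text
time_s: 3.55
ee_pos: [0.5365, 0.0141, 0.1856]
orientation: [[0.959, 0.283, 0.002], [0.283, -0.959, -0.002], [0.002, 0.002, -1.0]]
wrist_force: [-8.2, -1.3, 12.6]
finger_gap: 0.0002
```

>>> {"api": "send_rows", "payload": {"plan": [0,0,-0.4,0,0,0,0,0,0,-0.8,0,0,0,0,0,0,-1.0,0,0,0,0,0,0,-1.0,0,0,0,0]}}

```text
time_s: 4.05
ee_pos: [0.537, 0.0142, 0.1811]
orientation: [[0.959, 0.284, 0.003], [0.284, -0.959, -0.002], [0.003, 0.003, -1.0]]
wrist_force: [-22.5, 1.4, 40.8]
finger_gap: -0.0001
```

>>> {"api": "send_rows", "payload": {"plan": [0,0,2.5,0,0,0,0,0,0,4.5,0,0,0,0,0,0,4.5,0,0,0,0,0,0,4.5,0,0,0,0,0,0,4.5,0,0,0,0,0,0,4.5,0,0,0,0,0,0,4.5,0,0,0,0]}}

```text
time_s: 4.92
ee_pos: [0.5358, 0.0153, 0.2162]
orientation: [[0.959, 0.284, -0.001], [0.284, -0.959, 0.0], [-0.001, -0.0, -1.0]]
wrist_force: [0.5, 0.5, 0.3]
finger_gap: 0.0004
```

```bash
cat > look.py <<'E'
from h import *
import sys
np.set_printoptions(precision=3,suppress=True)
s=ctrl.sense();print(s['ee_pos'],s['wrist_force'])
for n in ['scene','wrist']:
    C=cam(n);im,dep=snapshot(n)
    for t in ['pin_tip','knob_top']:
        for f in find_in(t,n)[:1]:
            u,v,w,h=f['extent'];print(n,t,f['conf'],np.array(f['extent']),at_d(C,u,v,dep[int(v),int(u)]))
    if n=='scene':
        a=cv2.resize(im[150:280,160:300],None,fx=5,fy=4.5,interpolation=cv2.INTER_CUBIC)
        cv2.imwrite(f'pics/s{sys.argv[1]}.png',a[:600])
    else:
        u,v=np.meshgrid(np.arange(320,375),np.arange(70,120))  # pin region, topmost points
        z=[at_d(C,x,y,dep[y,x])[2] for x,y in zip(u.ravel(),v.ravel()) if dep[y,x]>0]
        b,g,r=[im[...,i].astype(int) for i in range(3)]
        m=(r>120)&(g<60)&(b<60)&(dep>0); ys,xs=np.where(m)
        P=np.array([at_d(C,x,y,dep[y,x]) for x,y in zip(xs,ys)])
        if len(P):
            P=P[np.hypot(P[:,0]-.64,P[:,1]+.065)<.03]
            if len(P): print('red near pin n',len(P),'z pct',np.percentile(P[:,2],[10,50,90]))
E
python3 look.py 1
```

```text
[0.536 0.015 0.216] [0.497 0.534 0.346]
scene pin_tip 0.39 [212.9 239.9   7.1   8.4] [ 0.647 -0.067  0.09 ]
scene knob_top 0.51 [236.1 179.5  21.7  26.6] [0.545 0.015 0.175]
wrist pin_tip 0.52 [375.   96.5  23.2  14.5] [ 0.639 -0.063  0.098]
wrist knob_top 0.95 [252.3 216.2  78.3  64.7] [0.546 0.018 0.206]
red near pin n 223 z pct [0.09  0.098 0.099]
```

View pics/s1.png

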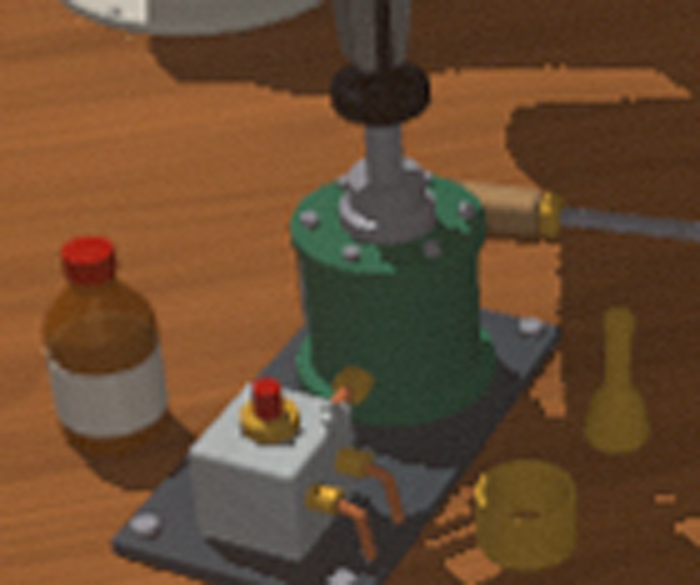

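The knob is back up and the stroke raised the pin by 5–6 mm, to about 0.098. The crop shows the pin at (265,398) with only red visible. More strokes.

>>> {"api": "send_rows", "payload": {"plan": [0.1,0.1,-1.2,0,0,0,0,0.1,0.1,-2.4,0,0,0,0,0.1,0.1,-3.4,0,0,0,0,0.1,0.1,-4.1,0,0,0,0,0.1,0.1,-4.2,0,0,0,0,0.1,0.1,-4.2,0,0,0,0]}}

```text
time_s: 5.98
ee_pos: [0.5381, 0.016, 0.1812]
orientation: [[0.959, 0.284, 0.003], [0.284, -0.959, -0.002], [0.003, 0.002, -1.0]]
wrist_force: [-15.9, 1.9, 35.7]
finger_gap: 0.0006
```

>>> {"api": "send_rows", "payload": {"plan": [0,0,2.2,0,0,0,0,0,0,4.2,0,0,0,0,0,0,4.2,0,0,0,0,0,0,4.2,0,0,0,0,0,0,4.2,0,0,0,0,0,0,4.2,0,0,0,0,0,0,4.2,0,0,0,0]}}

```text
time_s: 6.85
ee_pos: [0.5368, 0.0163, 0.2162]
orientation: [[0.959, 0.284, -0.001], [0.284, -0.959, 0.0], [-0.001, -0.0, -1.0]]
wrist_force: [-0.0, -0.1, -0.1]
finger_gap: 0.0004
```

>>> {"api": "send_rows", "payload": {"plan": [0,0,-1.2,0,0,0,0,0,0,-2.4,0,0,0,0,0,0,-3.4,0,0,0,0,0,0,-4.1,0,0,0,0,0,0,-4.2,0,0,0,0,0,0,-4.2,0,0,0,0]}}

```text
time_s: 7.6
ee_pos: [0.5382, 0.0161, 0.1811]
orientation: [[0.959, 0.284, 0.004], [0.284, -0.959, -0.001], [0.003, 0.002, -1.0]]
wrist_force: [-15.0, 2.4, 35.9]
finger_gap: 0.0007
```

>>> {"api": "send_rows", "payload": {"plan": [0,0,2.2,0,0,0,0,0,0,4.2,0,0,0,0,0,0,4.2,0,0,0,0,0,0,4.2,0,0,0,0,0,0,4.2,0,0,0,0,0,0,4.2,0,0,0,0,0,0,4.2,0,0,0,0]}}

```text
time_s: 8.48
ee_pos: [0.5368, 0.0163, 0.2162]
orientation: [[0.959, 0.284, -0.001], [0.284, -0.959, 0.0], [-0.001, -0.0, -1.0]]
wrist_force: [0.3, 0.7, -0.2]
finger_gap: 0.0001
```

```bash
python3 look.py 2
```

```text
[0.537 0.016 0.216] [ 0.323  0.696 -0.206]
scene pin_tip 0.46 [214.5 237.8   5.   11.9] [ 0.644 -0.062  0.092]
scene knob_top 0.77 [236.2 178.8  19.7  26.3] [0.56  0.012 0.187]
wrist pin_tip 0.96 [377.7  98.2  27.   16. ] [ 0.638 -0.06   0.111]
wrist knob_top 0.71 [252.9 216.2  79.   57.7] [0.547 0.019 0.207]
red near pin n 248 z pct [0.101 0.11  0.111]
```

The pin is at about 0.110. Two more strokes, which do no harm, will make sure it's at its stop; then I'll clear the hand.

>>> {"api": "send_rows", "payload": {"plan": [0,0,-1.2,0,0,0,0,0,0,-2.4,0,0,0,0,0,0,-3.4,0,0,0,0,0,0,-4.1,0,0,0,0,0,0,-4.2,0,0,0,0,0,0,-4.2,0,0,0,0]}}

```text
time_s: 9.52
ee_pos: [0.5382, 0.0161, 0.1811]
orientation: [[0.959, 0.284, 0.004], [0.284, -0.959, -0.001], [0.003, 0.002, -1.0]]
wrist_force: [-15.4, 1.8, 36.3]
finger_gap: 0.0001
```

>>> {"api": "send_rows", "payload": {"plan": [0,0,2.2,0,0,0,0,0,0,4.2,0,0,0,0,0,0,4.2,0,0,0,0,0,0,4.2,0,0,0,0,0,0,4.2,0,0,0,0,0,0,4.2,0,0,0,0,0,0,4.2,0,0,0,0]}}

```text
time_s: 10.4
ee_pos: [0.5368, 0.0162, 0.2162]
orientation: [[0.959, 0.284, -0.001], [0.284, -0.959, 0.0], [-0.001, -0.0, -1.0]]
wrist_force: [0.3, -0.2, 0.8]
finger_gap: 0.0004
```

>>> {"api": "send_rows", "payload": {"plan": [0,0,-1.2,0,0,0,0,0,0,-2.4,0,0,0,0,0,0,-3.4,0,0,0,0,0,0,-4.1,0,0,0,0,0,0,-4.2,0,0,0,0,0,0,-4.2,0,0,0,0]}}

```text
time_s: 11.15
ee_pos: [0.5381, 0.0161, 0.1811]
orientation: [[0.959, 0.284, 0.003], [0.284, -0.959, -0.001], [0.003, 0.002, -1.0]]
wrist_force: [-15.1, 2.3, 37.1]
finger_gap: 0.0006
```

>>> {"api": "send_rows", "payload": {"plan": [0,0,2.2,0,0,0,0,0,0,4.2,0,0,0,0,0,0,4.2,0,0,0,0,0,0,4.2,0,0,0,0,0,0,4.2,0,0,0,0,0,0,4.2,0,0,0,0,0,0,8,0,0,0,0,0,0,13,0,0,0,0,0,0,13,0,0,0,0,0,0,13,0,0,0,0]}}

```text
time_s: 12.4
ee_pos: [0.5366, 0.0163, 0.3036]
orientation: [[0.959, 0.284, -0.001], [0.284, -0.959, 0.0], [-0.001, -0.001, -1.0]]
wrist_force: [-0.2, -0.3, 0.0]
finger_gap: 0.0004
```

```bash
python3 look.py 3
```

```text
[0.537 0.016 0.304] [-0.164 -0.264  0.035]
scene pin_tip 0.45 [212.8 236.1   0.7   7.9] [ 0.645 -0.066  0.099]
scene knob_top 0.91 [236.1 179.6  23.5  26.8] [0.546 0.015 0.175]
wrist pin_tip 0.63 [351.2  94.8  23.4  11.2] [ 0.639 -0.062  0.109]
wrist knob_top 0.56 [254.7 184.   56.2  58. ] [0.541 0.017 0.205]
red near pin n 133 z pct [0.109 0.11  0.111]
```

View pics/s3.png

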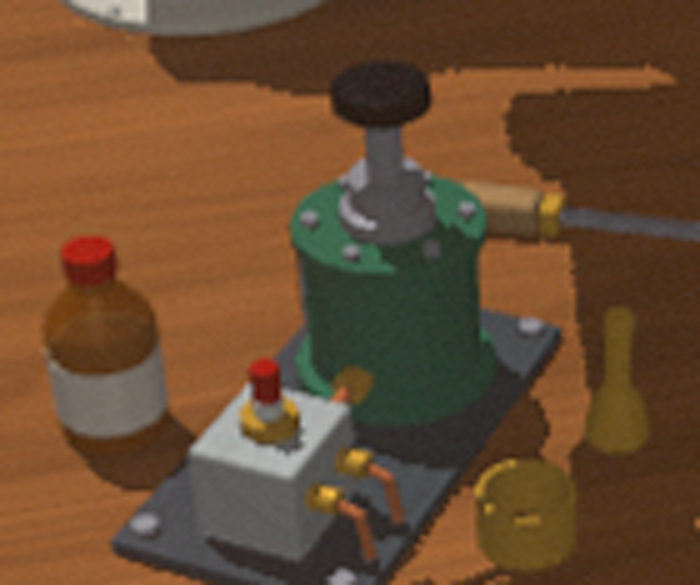

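The pin at (265,385) stands out with white at its foot. The knob at (380,92) is up, the hand is clear, and the loose things haven't moved. Handing in.

```bash
python3 -c "
from bench import ctrl
print(ctrl.job_done())"
```

```text
the job is handed in; nothing more can be done
None
```

The oil line is charged and the job is handed in. I pumped the knob five full strokes with shut fingertips, pressing it to its stop at 24 mm and letting it come right back up each time.

- **Pin:** its tip measured about 0.110 m, which is fully out, and white showed at its foot. It stayed at that height through the last two strokes, so it is at its stop.
- **Knob and hand:** the knob top is back up at about 0.205 m, and the hand is about 10 cm above it with no force on the wrist.
- **Loose things:** the bottle, mouthpiece, ferrule and burnisher looked unmoved in the last picture.
- **Forces and time:** the force readings at the bottom of the strokes were at most about 41 N upward and 23 N sideways. The job took about 12.5 s.

Two readings disagreed. In the scene view the network put the pin tip at 0.099 m, because its box centred on the pin's side. In the first wrist picture it took the pin for the knob. I went by the wrist depth readings and the pictures instead.

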